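# Lay out the test tray from the back of the supply caddy

### The arm

A 6-joint arm with a two-finger parallel gripper is mounted at the origin on the work surface. World frame = base frame: x ahead of the robot, y to its left, z up, the work surface at z = 0. Lengths are in m, angles in degrees, forces in N, time in s.
With the tool pointing down it reaches from about 0.4 to 0.825 m from the base axis. Payload 7 kg.
Tool frame: the origin (TCP) lies at the very end of the fingers, on their centre line; the grasp point (between the pads) lies 19 mm behind it; y points along the fingers, x is the direction in which the jaws open and shut, and the axes are right-handed (so a half turn about y gives the same grasp; the last joint's range is limited). The gripper opens to 88 mm and grips with 3 to 60 N. Pads are 19 mm wide; open, the fingers measure 130 mm over their backs; the gripper's body (78 mm by 193 mm) begins 47 mm behind the grasp point.
Start: joints at [93.799, 20.546, 0.682, 0, -70.136, -16.507], TCP at [0.149, 0.658, 0.227] pointing down, gripper open.
Joint ranges: [-176.03, 176.03], [-82.01, 121.73], [-58.28, 71.71], [-173.87, 95.51], [-174.79, -0.11], [-173.66, 173.66]. Speed limits (degrees/s): [136.94, 136.94, 172.46, 180, 180, 180].

### API

Orientations are given as [roll, pitch, yaw] about the fixed x, y, z axes, in that order (R = Rz(yaw) Ry(pitch) Rx(roll)).
In Python, from plant import ctrl gives the robot as it stands.
- The arm moves only by the shell command python3 -m crank 'ROWS'. ROWS is JSON, a list that holds one entry, the list of rows, each a list of 5 numbers: the closure, from -1 (fully open) to 1 (shut), then the shift along the tool's x, y, z in mm, then the turn about the tool's y in rad. In form: [[[claw, x, y, z, turn], ...]]. A call has 1 to 12 rows; each row is the pose to reach, as a shift and turn from the pose commanded when the call began, along the tool's axes at that moment; what a row does not reach only later rows make up. A row lasts 1/8 s, in which the tool goes at most 62.5 mm and 10.7 degrees, less where a joint would pass 70% of its speed; a pose out of reach is approached as far as the arm can. A call with a gripper value outside its range is refused whole. The fingers move at their own pace and stop on an object; the grip force is fixed at half the most. Time passes only in rows, so rows that repeat a pose let the fingers close. It gives the time, the measured TCP pose, the force and the opening at its end, in the units of the state.
- ctrl.get_obs(): the state, without advancing time (a new reading comes with each control period).
- ctrl.snapshot(name): name is "scene" or "side" or "wrist"; returns the picture (480x640x3 uint8, red, green, blue); there is no depth.
- ctrl.camera_model(name): a dict with "fx", "fy", "cx", "cy" (pixels), "dist_coeffs" ([k1, k2, p1, p2, k3] as OpenCV has them; the pictures are not rectified), "origin" and "orientation" of the camera in the world; the wrist camera has in their place "hand_eye" (4x4, takes a point from camera to tool coordinates, whose origin is the TCP and whose axes are the tool frame's). Camera axes: x right, y down, z forward; pixel columns grow to the right and rows downward; lengths in m; the calibration is good to about 2 mm. A picture is of the moment at which its call begins: read the wrist's pose just before it. camera_model takes no time and is no camera call.
- ctrl.close_job(): hands the job in, once; it reports no verdict.
Trained networks look in the newest picture that a camera, given by its name, has taken for a name from the list of things; names that differ only in an ending like _2 or _b are one class to them, and where a whole thing is asked for, a point or a joint stands for the part that bears it (a point fixed in the world has none). Each returns a list of dicts, best first, with "confidence" (0 to 1); they miss things now and then, are a little off and sometimes report something else, mostly with a low value. They report only what shows in the picture. A call takes as long as a camera call. They do not tell look-alikes from the thing itself.
- ctrl.find_in(camera, name): "extent" ([left, top, width, height] in pixels, round what is visible of it).
The state is a dict: "clock": time; "joint_pos": joint angles; "qvel": joint speeds; "tau": joint torques, N m; "tool_pos": TCP position; "orientation": TCP orientation; "force": force on the tool from outside, world axes, zero at the start; "moment": the same for the moment, N m; "opening": finger opening in m.
Only numpy, scipy, OpenCV 4.12 (cv2) and the standard library are available. Lean on these libraries where they do the work, as an engineer would, in place of code of your own. Each camera call takes 0.05 s, during which the arm holds its last target.

### The job

Get the finger-prick testing tray ready for the next client: the red-and-white test-kit box and the small purple-capped dropper bottle stand at the back of the grey supply caddy, behind the blue sanitiser bottle and the green-lidded wipes canister. First stand the sanitiser and the canister together on the blue side mat, then set the box in the navy bay and the dropper in the orange holder of the steel tray, and only then put the sanitiser and the canister back, each in the caddy compartment it came from. Carry everything upright, set it down rather than dropping it, and leave the amber jar and the timer where they are.

Things in the scene. Friction and masses are not known exactly. Their poses are not given: they have to be found in the camera images.
- sanitiser: Loose. Upright sanitiser bottle: blue body with a paper label, white cap. Round, diameter 54, straight-sided from the base up to 115, then a shoulder and a cap of diameter 32; 138 high over all. About 0.3 kg. Origin: centre of its underside; z up.
- canister: Loose. Upright wipes canister: white with a green lid and green band. Round, diameter 58, straight-sided, 120 high (a small tab on the lid reaches 122). About 0.3 kg. Origin: centre of its underside; z up.
- kit_box: Loose. White carton of test kits with a red band and red top: 44 (its x) by 80 (its y) by 55 high. About 0.12 kg. Origin: centre of its underside; z up.
- dropper: Loose. Small white dropper bottle with a purple cap and purple band. Round, diameter 32, straight-sided from the base up to 50, then a cap of diameter 21; 68 high over all. About 0.05 kg. Origin: centre of its underside; z up.
- caddy: Fixed. Pale grey open tray 136 (x) by 206 (y), floor 4 thick, rim 18 high, dividers 14 high. Two front compartments (76 by 80 inside, centres at x -26, y +59 and -59) hold sanitiser and canister; between them swab sachets, 17 high; behind, a trough (48 by 198, centre line x +40) holds kit box and dropper at y about +48 and -48. Sides vary. Origin: centre of underside; +x is the back.
- mat: Fixed. Blue side mat, flat, 140 (x) by 220 (y), 2 thick: the side area. Origin: centre of its underside, on the table. It lies to one side of the robot and the steel tray to the other; which is which changes.
- kit_bay: Fixed. Navy-blue open rectangular bay in the steel tray, for the kit box: 60 (x) by 96 (y) inside, its floor 2 above its origin, rim 16 above its origin. Origin: centre of its underside, 3 above the table; the box stands with its 80 side along the bay's y. The dropper holder is beside it, 104 away centre to centre.
- drop_holder: Fixed. Orange round open cup in the steel tray, for the dropper bottle: 48 inside diameter, 54 outside, its floor 2 above its origin, rim 16 above its origin. Origin: centre of its underside, 3 above the table.
- jar: Loose bystander, to be left alone. Amber jar with black lid, diameter 60, 63 high, beside the caddy. Origin: centre of its underside.
- timer: Loose bystander, to be left alone. Teal flat timer 55 by 70 by 22 high, on the other side of the caddy. Origin: centre of its underside.
Things that resemble listed ones, but are neither listed nor needed, are in the scene too. What is shaped like the sanitiser but brown or yellow is not meant.

How it is judged (in metres and radians):
On the way, in this order (a step that is already met when the one before it is completed fails the run):
1. the sanitiser and the canister both stand released on the blue mat, the kit box and the dropper still in the caddy (x of sanitiser in the frame of mat between -0.07 and 0.07 m and y of sanitiser in the frame of mat between -0.11 and 0.11 m and z of each of sanitiser, canister in the frame of mat below 0.008 m and linear speed of each of sanitiser, canister below 0.02 m/s and angle between each of sanitiser, canister's own z axis and vertical below 0.08 rad and contact force between the fingers and sanitiser below 0.05 N and x of canister in the frame of mat between -0.07 and 0.07 m and y of canister in the frame of mat between -0.11 and 0.11 m and contact force between the fingers and canister below 0.05 N and distance of each of kit_box, dropper from where it was at the start of the episode below 0.03 m), for 0.2 s.
2. the kit box stands in the navy bay and the dropper in the orange holder, the sanitiser and canister still on the mat (horizontal distance between kit_box and kit_bay below 0.014 m and z of kit_box in the frame of kit_bay below 0.006 m and angle between the x axis of kit_box and the x axis of kit_bay, either way round below 0.25 rad and linear speed of each of kit_box, dropper, sanitiser, canister below 0.02 m/s and angle between each of kit_box, dropper, sanitiser, canister's own z axis and vertical below 0.08 rad and contact force between the fingers and kit_box below 0.05 N and horizontal distance between dropper and drop_holder below 0.012 m and z of dropper in the frame of drop_holder below 0.006 m and contact force between the fingers and dropper below 0.05 N and x of sanitiser in the frame of mat between -0.07 and 0.07 m and y of sanitiser in the frame of mat between -0.11 and 0.11 m and z of each of sanitiser, canister in the frame of mat below 0.008 m and contact force between the fingers and sanitiser below 0.05 N and x of canister in the frame of mat between -0.07 and 0.07 m and y of canister in the frame of mat between -0.11 and 0.11 m and contact force between the fingers and canister below 0.05 N), for 0.2 s.
At the end, for the whole second after the job is handed in: The kit box stands on the floor of the navy bay (within 14 mm of its centre), the dropper on the floor of the orange holder (within 12 mm of its centre), and the sanitiser and the canister stand upright on the caddy floor within 18 mm of where each began; all are released and at rest (horizontal distance between kit_box and kit_bay below 0.014 m and z of kit_box in the frame of kit_bay below 0.006 m and angle between the x axis of kit_box and the x axis of kit_bay, either way round below 0.25 rad and linear speed of each of kit_box, dropper, sanitiser, canister below 0.02 m/s and angle between each of kit_box, dropper, sanitiser, canister's own z axis and vertical below 0.08 rad and contact force between the fingers and kit_box below 0.05 N and horizontal distance between dropper and drop_holder below 0.012 m and z of dropper in the frame of drop_holder below 0.006 m and contact force between the fingers and dropper below 0.05 N and distance of each of sanitiser, canister from where it was at the start of the episode below 0.018 m and z of each of sanitiser, canister in the frame of caddy below 0.008 m and contact force between the fingers and sanitiser below 0.05 N and contact force between the fingers and canister below 0.05 N); the robot touches nothing.
It fails at once if one of the four things is tipped over or carried far from upright (over 0.6 rad) (angle between any of sanitiser, canister, kit_box, dropper's own z axis and vertical above 0.6 rad).
It fails at once if one of the four things is let fall (moves faster than 0.7 m/s while out of the fingers) ((linear speed of sanitiser above 0.7 m/s and contact force between the fingers and sanitiser below 0.01 N) or (linear speed of canister above 0.7 m/s and contact force between the fingers and canister below 0.01 N) or (linear speed of kit_box above 0.7 m/s and contact force between the fingers and kit_box below 0.01 N) or (linear speed of dropper above 0.7 m/s and contact force between the fingers and dropper below 0.01 N)).
It fails at once if the jar or the timer is shifted by more than 30 mm (distance of any of jar, timer from where it was at the start of the episode above 0.03 m).
It also fails if it takes over 128 s, if anything falls off the work surface, if the arm or the gripper's body presses on something with over 40 N, if the wrist force passes 120 N, or if a joint passes its speed limit or range.

## Working session

There is one attempt and no reset: what is moved stays moved. The work goes in short steps, Python scripts to look and compute and a shell command to move; the robot and the scene stay as the last step left them, time stands still between calls to the robot, and variables do not carry over. Pictures are saved under pics/ and viewed, and the job is handed in when it is done.

```bash
ls; mkdir -p pics; python3 - <<'E'
from plant import ctrl
import cv2
print(ctrl.get_obs())
for n in("scene","side","wrist"):
    im=ctrl.snapshot(n); cv2.imwrite(f"pics/{n}0.png",im[:,:,::-1]); print(n,ctrl.camera_model(n))
E
```

```text
pics
{'clock': 0.0, 'joint_pos': array([ 9.38008921e+01,  2.05911148e+01,  6.32908560e-01, -1.95291885e-02,
       -7.01358105e+01, -1.65083803e+01]), 'qvel': array([ 0.07899845, -0.02697096, -0.0011331 ,  0.06395576,  0.04525991,
       -0.11015067]), 'tau': array([ 3.05624730e-03, -5.82729042e+01,  2.93053901e+01,  6.99692041e+00,
        7.10288499e-03, -1.56107162e-04]), 'tool_pos': array([0.14838814, 0.65797885, 0.22562159]), 'orientation': array([-8.99908840e+01, -9.53582215e-02, -1.02714147e+02]), 'force': array([-0.06402658, -0.02083678,  0.80238571]), 'moment': array([-0.02183326, -0.04579297, -0.00738122]), 'opening': 0.08754358805761454}
scene {'fx': 507.37132744430056, 'fy': 507.37132744430056, 'cx': 321.63091162005395, 'cy': 243.2774249791075, 'dist_coeffs': array([-0.10408639,  0.        ,  0.        ,  0.        ,  0.        ]), 'origin': array([0.77202838, 0.34206066, 0.74558672]), 'orientation': array([-146.25898031,    0.64745284,  139.78079194])}
side {'fx': 500.79128000069926, 'fy': 500.79128000069926, 'cx': 326.85370880822387, 'cy': 232.05651205483565, 'dist_coeffs': array([-0.13294987,  0.        ,  0.        ,  0.        ,  0.        ]), 'origin': array([0.01785832, 0.48292686, 0.5857391 ]), 'orientation': array([-127.76413491,    0.85406835, -137.27368874])}
wrist {'fx': 361.68668578168166, 'fy': 361.68668578168166, 'cx': 320.4629722863943, 'cy': 239.02640610102162, 'dist_coeffs': array([-0.04883894,  0.        ,  0.        ,  0.        ,  0.        ]), 'hand_eye': array([[ 9.99999489e-01,  1.12329648e-04, -1.00426969e-03,
        -8.65507833e-04],
       [ 1.00137331e-03, -2.43650294e-01,  9.69862635e-01,
        -1.58398574e-01],
       [-1.35746277e-04, -9.69863146e-01, -2.43650282e-01,
         6.44831122e-02],
       [ 0.00000000e+00,  0.00000000e+00,  0.00000000e+00,
         1.00000000e+00]])}
```

View pics/scene0.png

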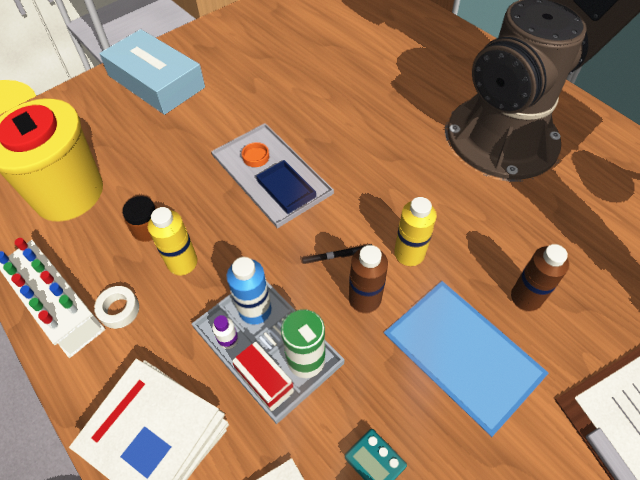

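View pics/side0.png

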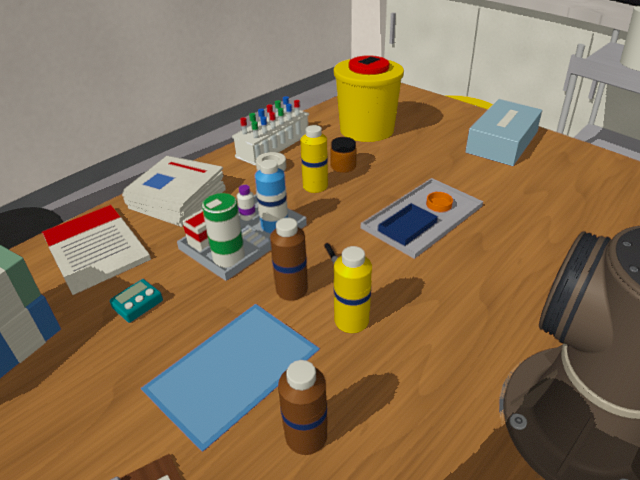

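View pics/wrist0.png

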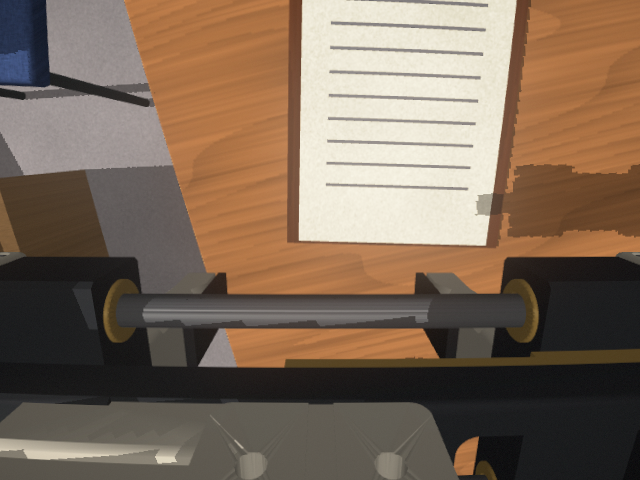

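Scene picture: the blue sanitiser is at (248,290), the green canister at (303,343), the kit box at (262,373), the dropper at (225,332), the mat at (466,357) and the tray at (272,172). The look-alikes are yellow bottles at (172,240) and (413,232), and brown ones at (368,278) and (540,277). Only the blue one standing in the caddy fits "sanitiser".

```bash
cat > h.py <<'E'
from plant import ctrl
import numpy as np, cv2
from scipy.spatial.transform import Rotation as R
def cam(n,obs=None):
    m=ctrl.camera_model(n)
    K=np.array([[m['fx'],0,m['cx']],[0,m['fy'],m['cy']],[0,0,1]]);D=np.array(m['dist_coeffs'])
    if 'hand_eye' in m:
        obs=obs or ctrl.get_obs()
        T=np.eye(4);T[:3,:3]=R.from_euler('xyz',obs['orientation'],degrees=True).as_matrix();T[:3,3]=obs['tool_pos'];T=T@m['hand_eye']
    else:
        T=np.eye(4);T[:3,:3]=R.from_euler('xyz',m['orientation'],degrees=True).as_matrix();T[:3,3]=m['origin']
    return K,D,T
def proj(n,P,obs=None):
    K,D,T=cam(n,obs);Ti=np.linalg.inv(T)
    p,_=cv2.projectPoints(np.array(P,float).reshape(-1,3),cv2.Rodrigues(Ti[:3,:3])[0],Ti[:3,3],K,D);return p.reshape(-1,2)
def unproj(n,uv,z,obs=None):
    K,D,T=cam(n,obs)
    q=cv2.undistortPoints(np.array(uv,float).reshape(-1,1,2),K,D).reshape(-1,2)
    d=np.c_[q,np.ones(len(q))]@T[:3,:3].T
    return T[:3,3]+d*((z-T[2,3])/d[:,2])[:,None]
E
python3 - <<'E'
from h import *
np.set_printoptions(precision=4,suppress=True)
o=ctrl.get_obs(); print(R.from_euler('xyz',o['orientation'],degrees=True).as_matrix())
for n in("scene","side"):
  ctrl.snapshot(n)
  for t in "sanitiser canister kit_box dropper caddy mat kit_bay drop_holder jar timer".split():
    print(n,t,[(np.round(d['extent']).astype(int).tolist(),round(d['confidence'],2)) for d in ctrl.find_in(n,t)][:5])
# rough corners
print(unproj("scene",[[443,283],[546,374],[492,433],[386,332]],0.002))
print("side",unproj("side",[[254,306],[318,350],[205,444],[145,388]],0.002))
for n in("scene","side"):
  im=ctrl.snapshot(n)[:,:,::-1]
  c=im[220:430,150:360] if n=="scene" else im[140:290,160:320]
  cv2.imwrite(f"pics/{n}crop.png",cv2.resize(c,None,fx=2.8,fy=2.8) if n=="scene" else cv2.resize(c,None,fx=4,fy=4)[:600])
  c=im[110:240,190:350] if n=="scene" else im[160:270,340:500]
  cv2.imwrite(f"pics/{n}tray.png",cv2.resize(c,None,fx=4,fy=4))
E
```

```text
[[-0.2201 -0.0001  0.9755]
 [-0.9755 -0.0012 -0.2201]
 [ 0.0012 -1.      0.0002]]
scene sanitiser [([145, 208, 54, 68], 0.9), ([349, 242, 35, 72], 0.81), ([226, 259, 43, 64], 0.79), ([390, 195, 48, 70], 0.66), ([512, 246, 56, 68], 0.65)]
scene canister [([281, 308, 44, 68], 0.75)]
scene kit_box [([230, 338, 62, 72], 0.7)]
scene dropper [([213, 313, 26, 34], 0.95)]
scene caddy [([196, 285, 146, 140], 0.94)]
scene mat [([385, 280, 162, 155], 0.56)]
scene kit_bay [([255, 163, 60, 52], 0.58)]
scene drop_holder [([240, 143, 28, 20], 0.91)]
scene jar [([126, 195, 32, 45], 0.9)]
scene timer [([344, 432, 63, 48], 0.75)]
side sanitiser [([332, 248, 42, 86], 0.94), ([253, 162, 36, 72], 0.86), ([276, 363, 53, 90], 0.8), ([300, 123, 30, 73], 0.72), ([178, 196, 129, 84], 0.32)]
side canister [([204, 194, 39, 72], 0.97)]
side kit_box [([234, 183, 21, 36], 0.2)]
side dropper [([234, 185, 22, 35], 0.57)]
side caddy []
side mat [([140, 299, 178, 154], 0.64)]
side kit_bay [([377, 205, 62, 42], 0.97)]
side drop_holder [([427, 192, 25, 18], 0.98)]
side jar [([331, 138, 23, 36], 0.66)]
side timer [([111, 281, 51, 39], 0.57)]
[[0.3548 0.1515 0.002 ]
 [0.3523 0.3657 0.002 ]
 [0.4837 0.3672 0.002 ]
 [0.4895 0.1527 0.002 ]]
side [[0.4913 0.1562 0.002 ]
 [0.3534 0.1517 0.002 ]
 [0.354  0.3588 0.002 ]
 [0.4841 0.366  0.002 ]]
```

View crops.

View pics/scenecrop.png

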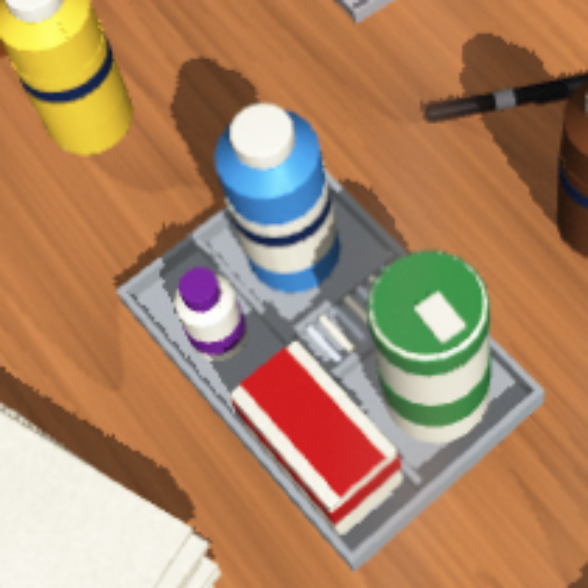

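View pics/sidecrop.png

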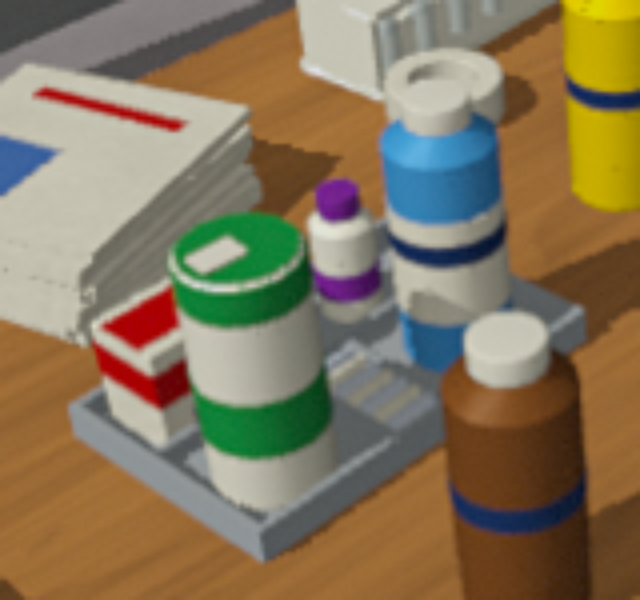

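View pics/scenetray.png

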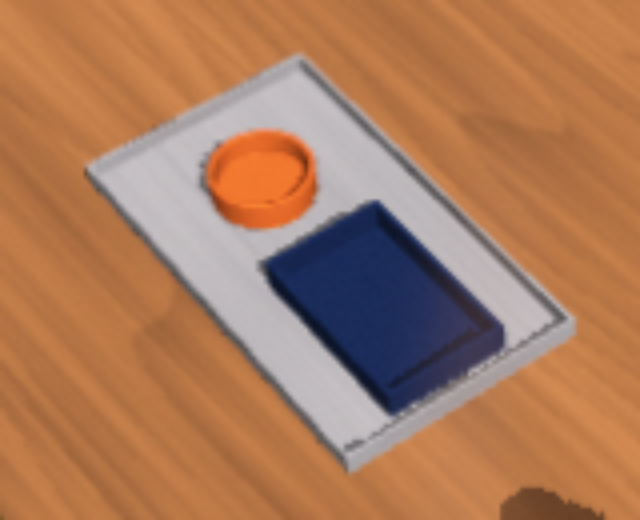

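View pics/sidetray.png

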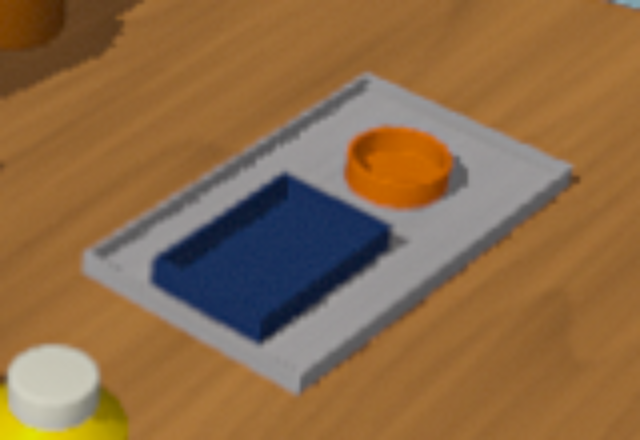

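```bash
python3 - <<'E'
from h import *
np.set_printoptions(precision=4,suppress=True)
S=lambda p:np.array(p,float)/2.8+[150,220]
D=lambda p:np.array(p,float)/4+[160,140]
T=lambda p:np.array(p,float)/4+[190,110]
U=lambda p:np.array(p,float)/4+[340,160]
print("caddy",unproj("scene",S([[118,290],[355,560],[543,392],[335,178]]),.018))
print("caddy side",unproj("side",D([[72,412],[262,545],[583,312]]),.018))
print("can",unproj("scene",S([[430,305]]),.124),unproj("side",D([[238,258]]),.124))
print("san",unproj("scene",S([[262,130]]),.142),unproj("side",D([[441,103]]),.142))
print("drop",unproj("scene",S([[200,285]]),.072),unproj("side",D([[337,193]]),.072))
print("box",unproj("scene",S([[290,343],[398,460],[335,502],[236,398]]),.059))
print("bay",unproj("scene",T([[378,201],[504,325],[393,402],[264,265]]),.019))
print("bay side",unproj("side",U([[288,175],[391,230],[259,332],[154,268]]),.019))
print("holder",unproj("scene",T([[262,170]]),.019),unproj("side",U([[399,162]]),.019))
# bottles footprint
for n,l in(("scene",[[183,272],[413,262],[366,308],[528,304]]),("side",[[315,188],[352,326],[291,294],[305,445]])):
  print(n,unproj(n,l,0))
print("jar,timer",unproj("scene",[[140,203]],.063),unproj("side",[[343,145]],.063),unproj("scene",[[374,462]],.022),unproj("side",[[136,298]],.022))
E
```

```text
caddy [[ 0.718  -0.0512  0.018 ]
 [ 0.707   0.1541  0.018 ]
 [ 0.5752  0.1484  0.018 ]
 [ 0.5807 -0.0292  0.018 ]]
caddy side [[ 0.7034  0.1558  0.018 ]
 [ 0.5664  0.1524  0.018 ]
 [ 0.5817 -0.0552  0.018 ]]
can [[0.6158 0.1093 0.124 ]] [[0.6093 0.1125 0.124 ]]
san [[ 0.6246 -0.0115  0.142 ]] [[ 0.6152 -0.0072  0.142 ]]
drop [[0.6872 0.0035 0.072 ]] [[0.6839 0.0054 0.072 ]]
box [[0.6683 0.0546 0.059 ]
 [0.6642 0.1394 0.059 ]
 [0.7009 0.1361 0.059 ]
 [0.7072 0.0611 0.059 ]]
bay [[ 0.3944 -0.229   0.019 ]
 [ 0.398  -0.1291  0.019 ]
 [ 0.4647 -0.1273  0.019 ]
 [ 0.4606 -0.232   0.019 ]]
bay side [[ 0.4561 -0.2293  0.019 ]
 [ 0.3921 -0.2241  0.019 ]
 [ 0.3941 -0.1182  0.019 ]
 [ 0.4587 -0.1244  0.019 ]]
holder [[ 0.4249 -0.2831  0.019 ]] [[ 0.4208 -0.2764  0.019 ]]
scene [[ 0.6765 -0.1538  0.    ]
 [ 0.3623  0.0888  0.    ]
 [ 0.4839  0.1004  0.    ]
 [ 0.2754  0.2717  0.    ]]
side [[ 0.6619 -0.1637  0.    ]
 [ 0.3478  0.0814  0.    ]
 [ 0.4682  0.0956  0.    ]
 [ 0.2618  0.2721  0.    ]]
jar,timer [[ 0.6693 -0.282   0.063 ]] [[ 0.6677 -0.2617  0.063 ]] [[0.6422 0.2855 0.022 ]] [[0.6303 0.2866 0.022 ]]
```

```bash
python3 -m crank '[[[-1,34,-20,48,0.11],[-1,68,-40,96,0.22],[-1,103,-74,144,0.34],[-1,137,-74,192,0.45],[-1,171,-74,240,0.56],[-1,205,-74,288,0.67],[-1,240,-74,336,0.79],[-1,274,-74,384,0.9],[-1,308,-74,432,1.01],[-1,342,-74,480,1.12],[-1,377,-74,528,1.24],[-1,411,-74,576,1.35]]]'; python3 -c "
from h import *
print(ctrl.get_obs()['joint_pos'].round(1))"
```

```text
clock: 2.85
tool_pos: [0.6211, 0.1292, 0.3009]
orientation: [-90.0, 0.0, 179.7]
force: [0.5, 0.4, -0.6]
opening: 0.0877
[ 29.3  14.7   2.    0.  -77.3 -29.6]
```

```bash
python3 - <<'E'
from h import *
np.set_printoptions(precision=4,suppress=True)
o=ctrl.get_obs();im=ctrl.snapshot("wrist"); cv2.imwrite("pics/w1.png",im[:,:,::-1]); print(o['tool_pos'],o['orientation'])
for t in "sanitiser canister kit_box dropper caddy".split():
    print(t,[(np.round(d['extent']).astype(int).tolist(),round(d['confidence'],2)) for d in ctrl.find_in("wrist",t)][:3])
E
```

```text
[0.6211 0.1292 0.3009] [-90.0138   0.0336 179.7318]
sanitiser [([513, 133, 117, 56], 0.98), ([411, 145, 88, 56], 0.61), ([285, 28, 59, 80], 0.58)]
canister [([291, 161, 63, 67], 0.63), ([286, 292, 42, 50], 0.33)]
kit_box [([236, 141, 54, 76], 0.69)]
dropper [([242, 76, 36, 34], 0.88)]
caddy [([232, 36, 126, 189], 0.67)]
```

View pics/w1.png

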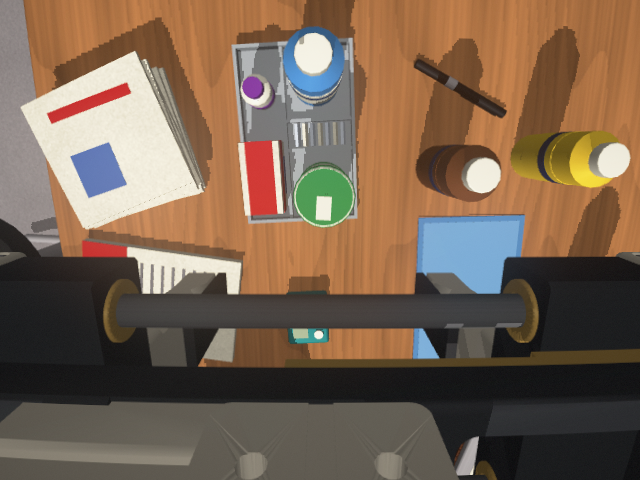

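```bash
python3 - <<'E'
from h import *
np.set_printoptions(precision=4,suppress=True)
o=ctrl.get_obs()
im=cv2.imread("pics/w1.png");c=im[20:235,215:370];cv2.imwrite("pics/w1c.png",cv2.resize(c,None,fx=2.75,fy=2.75,interpolation=cv2.INTER_CUBIC))
f=lambda p,z:print(unproj("wrist",p,z,o))
f([[324,195]],.124);f([[314,53]],.142);f([[257,90]],.066)
f([[234,45],[353,40],[356,217],[247,222]],.018)
f([[205,190]],.03)
E
```

```text
[[0.6159 0.1094 0.124 ]]
[[ 0.6244 -0.0083  0.142 ]]
[[0.6842 0.0087 0.066 ]]
[[ 0.7165 -0.0468  0.018 ]
 [ 0.5828 -0.0515  0.018 ]
 [ 0.5752  0.1502  0.018 ]
 [ 0.7108  0.1564  0.018 ]]
[[0.7566 0.1151 0.03  ]]
```

View pics/w1c.png

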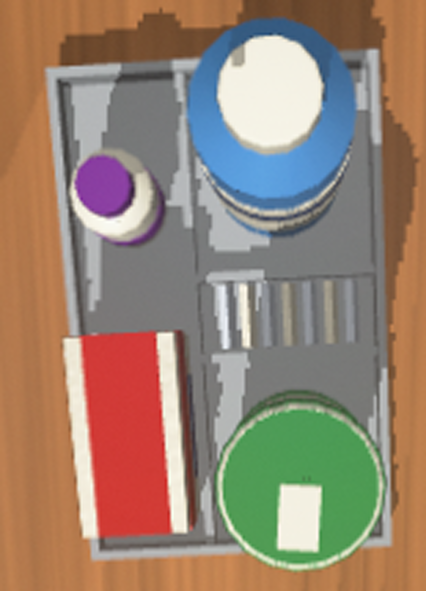

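```bash
python3 -m crank '[[[-1,6,0,19,0],[-1,6,40,19,0],[-1,6,90,19,0],[-1,6,140,19,0],[-1,6,180,19,0],[-1,6,205,19,0],[-1,6,215,19,0],[-1,6,215,19,0],[1,6,215,19,0],[1,6,215,19,0],[1,6,215,19,0],[1,6,215,19,0]]]'; python3 -m crank '[[[1,0,0,0,0],[1,0,0,0,0],[1,0,0,0,0],[1,0,0,0,0]]]'
```

```text
clock: 4.65
tool_pos: [0.6148, 0.112, 0.0864]
orientation: [-90.0, 0.1, 180.0]
force: [2.3, 0.3, 3.1]
opening: 0.0575
clock: 5.15
tool_pos: [0.6148, 0.1121, 0.0863]
orientation: [-90.0, 0.1, 180.0]
force: [1.8, -1.0, 5.5]
opening: 0.0576
```

```bash
python3 -m crank '[[[1,0,-5,0,0],[1,0,-20,0,0],[1,0,-50,0,0],[1,0,-85,0,0],[1,0,-120,0,0],[1,0,-150,0,0],[1,0,-165,0,0],[1,0,-170,0,0],[1,0,-170,0,0]]]'; python3 - <<'E'
from h import *
im=ctrl.snapshot("scene");cv2.imwrite("pics/s2.png",im[:,:,::-1])
E
```

```text
clock: 6.28
tool_pos: [0.6135, 0.1118, 0.2547]
orientation: [-90.0, -0.1, 179.9]
force: [-0.1, 0.5, -2.9]
opening: 0.0576
```

View pics/s2.png

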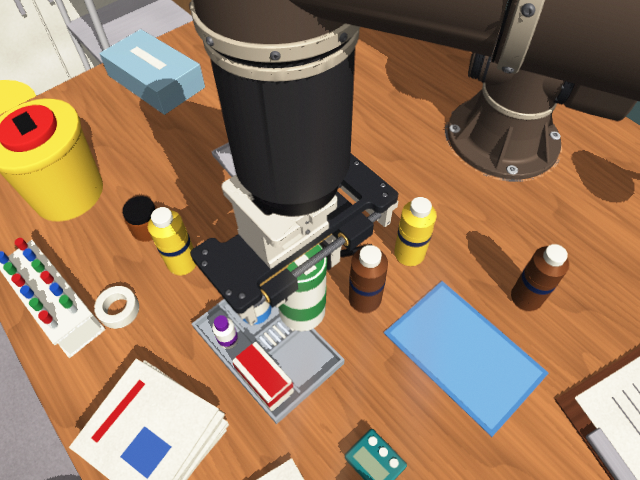

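```bash
python3 -m crank '[[[1,8,0,-8,0],[1,25,0,-25,0],[1,48,0,-48,0],[1,75,0,-75,0],[1,102,0,-102,0],[1,128,0,-128,0],[1,152,0,-152,0],[1,172,0,-172,0],[1,186,0,-186,0],[1,193,0,-193,0],[1,193,0,-193,0],[1,193,0,-193,0]]]'; python3 -m crank '[[[1,0,8,0,0],[1,0,30,0,0],[1,0,60,0,0],[1,0,95,0,0],[1,0,125,0,0],[1,0,145,0,0],[1,0,157,0,0],[1,0,164,0,0],[1,0,168,0,0],[1,0,168,0,0],[1,0,168,0,0]]]'
```

```text
clock: 7.82
tool_pos: [0.4214, 0.3046, 0.2554]
orientation: [-90.0, -0.0, 179.9]
force: [-0.1, 0.2, -4.2]
opening: 0.0575
clock: 9.2
tool_pos: [0.4214, 0.3053, 0.0881]
orientation: [-90.0, 0.0, 179.9]
force: [-0.1, 0.6, -3.7]
opening: 0.0574
```

```bash
python3 -m crank '[[[1,0,1,0,0],[1,0,2,0,0],[1,0,3,0,0],[1,0,4,0,0],[1,0,4,0,0]]]'
```

```text
clock: 9.82
tool_pos: [0.4214, 0.3053, 0.0843]
orientation: [-90.0, 0.0, 180.0]
force: [-2.1, -0.5, 4.3]
opening: 0.0575
```

```bash
python3 -m crank '[[[0.2,0,0,0,0],[-0.5,0,0,0,0],[-1,0,0,0,0],[-1,0,0,0,0],[-1,0,0,0,0],[-1,0,-10,0,0],[-1,0,-40,0,0],[-1,0,-90,0,0],[-1,0,-140,0,0],[-1,0,-180,0,0],[-1,0,-195,0,0],[-1,0,-195,0,0]]]'; python3 - <<'E'
from h import *
print(ctrl.get_obs()['tool_pos'])
for n in ("scene","side"):
  im=ctrl.snapshot(n);cv2.imwrite(f"pics/{n}3.png",im[:,:,::-1])
E
```

```text
clock: 11.32
tool_pos: [0.4213, 0.3052, 0.2796]
orientation: [-90.1, 0.1, 179.9]
force: [-0.0, -0.0, -0.7]
opening: 0.0874
[0.42126562 0.30521925 0.27956247]
```

View pics/side3.png

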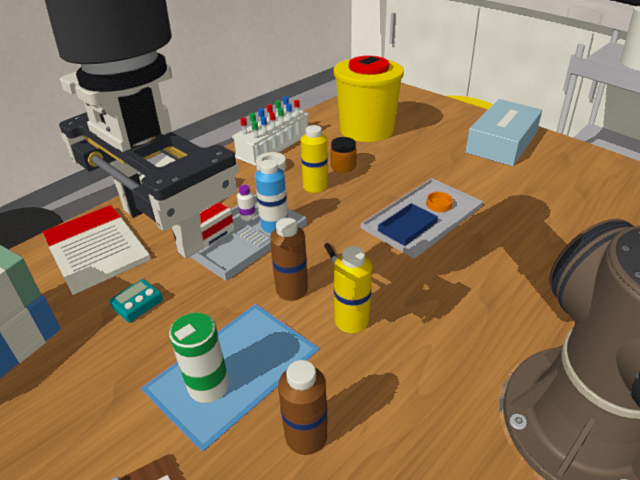

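```bash
python3 -m crank '[[[-1,-20,0,31,0],[-1,-41,0,63,0],[-1,-68,0,105,0],[-1,-95,0,147,0],[-1,-122,0,189,0],[-1,-149,0,231,0],[-1,-176,0,272,0],[-1,-190,0,294,0],[-1,-203,0,314,0],[-1,-203,0,314,0],[-1,-203,0,314,0]]]'; python3 - <<'E'
from h import *
o=ctrl.get_obs();im=ctrl.snapshot("wrist"); cv2.imwrite("pics/w4.png",im[:,:,::-1]); print(o['tool_pos'],o['orientation'],o['joint_pos'])
print(proj("wrist",[[.624,-.009,.142]],o))
E
```

```text
clock: 12.8
tool_pos: [0.6233, -0.0091, 0.2772]
orientation: [-90.0, -0.1, 179.9]
force: [-0.8, -0.4, 0.4]
opening: 0.0875
[ 0.62325034 -0.00906157  0.27716237] [-8.99787378e+01 -1.29180264e-01  1.79924983e+02] [ 1.70769074e+01  1.42432801e+01 -1.61011997e+00 -1.84705919e-02
 -7.42763062e+01 -1.71468746e+01]
[[318.72979063 227.6003675 ]]
```

View pics/w4.png

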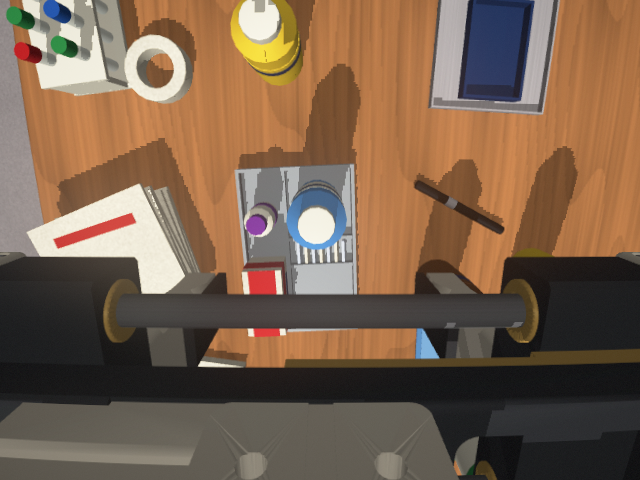

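The cap is seen at (318,226) against a predicted (319,228), so the grasp point is confirmed.

```bash
python3 -m crank '[[[-1,0,30,0,0],[-1,0,80,0,0],[-1,0,130,0,0],[-1,0,165,0,0],[-1,0,185,0,0],[-1,0,194,0,0],[-1,0,194,0,0],[1,0,194,0,0],[1,0,194,0,0],[1,0,194,0,0],[1,0,194,0,0],[1,0,194,0,0]]]'; python3 -m crank '[[[1,0,0,0,0],[1,0,0,0,0],[1,0,0,0,0],[1,0,0,0,0]]]'
```

```text
clock: 14.35
tool_pos: [0.6244, -0.0092, 0.085]
orientation: [-90.0, 0.1, 180.0]
force: [1.1, 0.1, 2.6]
opening: 0.0536
clock: 14.85
tool_pos: [0.6244, -0.0091, 0.085]
orientation: [-90.0, 0.1, 180.0]
force: [1.3, 1.2, 5.9]
opening: 0.0532
```

```bash
python3 -m crank '[[[1,0,-5,0,0],[1,0,-20,0,0],[1,0,-50,0,0],[1,0,-85,0,0],[1,0,-120,0,0],[1,0,-150,0,0],[1,0,-172,0,0],[1,0,-180,0,0],[1,0,-180,0,0]]]'
```

```text
clock: 15.98
tool_pos: [0.6235, -0.0092, 0.2645]
orientation: [-90.0, -0.0, 179.9]
force: [-0.2, 0.3, -3.9]
opening: 0.0535
```

```bash
python3 -m crank '[[[1,8,0,-9,0],[1,26,0,-29,0],[1,50,0,-55,0],[1,78,0,-85,0],[1,106,0,-116,0],[1,134,0,-146,0],[1,160,0,-174,0],[1,181,0,-197,0],[1,196,0,-213,0],[1,204,0,-222,0],[1,204,0,-222,0],[1,204,0,-222,0]]]'; python3 -m crank '[[[1,0,8,0,0],[1,0,30,0,0],[1,0,60,0,0],[1,0,95,0,0],[1,0,125,0,0],[1,0,150,0,0],[1,0,165,0,0],[1,0,174,0,0],[1,0,178,0,0],[1,0,178,0,0],[1,0,178,0,0]]]'
```

```text
clock: 17.48
tool_pos: [0.4202, 0.2127, 0.2643]
orientation: [-90.0, -0.0, 179.9]
force: [-0.0, 0.7, -2.5]
opening: 0.0533
clock: 18.85
tool_pos: [0.4204, 0.2133, 0.0871]
orientation: [-90.0, 0.0, 179.9]
force: [0.3, 0.1, -4.4]
opening: 0.0532
```

```bash
python3 -m crank '[[[1,0,1,0,0],[1,0,2,0,0],[1,0,3,0,0],[1,0,3,0,0]]]'
```

```text
clock: 19.35
tool_pos: [0.42, 0.213, 0.0835]
orientation: [-90.0, -0.0, 179.9]
force: [0.9, -0.2, -4.2]
opening: 0.053
```

```bash
python3 -m crank '[[[1,0,1,0,0],[1,0,2,0,0],[1,0,2,0,0]]]'
```

```text
clock: 19.73
tool_pos: [0.4207, 0.2134, 0.0827]
orientation: [-90.0, 0.1, 180.0]
force: [-2.0, -0.7, 8.0]
opening: 0.0531
```

```bash
python3 -m crank '[[[0.2,0,0,0,0],[-0.5,0,0,0,0],[-1,0,0,0,0],[-1,0,0,0,0],[-1,0,0,0,0],[-1,0,-10,0,0],[-1,0,-40,0,0],[-1,0,-90,0,0],[-1,0,-140,0,0],[-1,0,-180,0,0],[-1,0,-195,0,0],[-1,0,-195,0,0]]]'; python3 - <<'E'
from h import *
for n in ("scene","side"):
  im=ctrl.snapshot(n);cv2.imwrite(f"pics/{n}5.png",im[:,:,::-1])
E
```

```text
clock: 21.22
tool_pos: [0.4202, 0.2132, 0.2775]
orientation: [-90.1, 0.1, 179.9]
force: [0.1, -0.1, -0.5]
opening: 0.0876
```

View pics/side5.png

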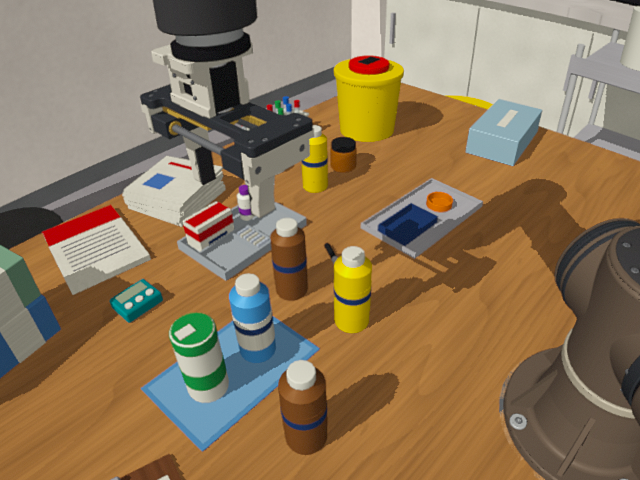

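```bash
python3 -m crank '[[[-1,-30,0,6,0],[-1,-70,0,14,0],[-1,-120,0,24,0],[-1,-170,0,34,0],[-1,-215,0,43,0],[-1,-250,10,50,0],[-1,-265,20,53,0],[-1,-265,27,53,0],[-1,-265,27,53,0]]]'; python3 - <<'E'
from h import *
o=ctrl.get_obs();im=ctrl.snapshot("wrist"); cv2.imwrite("pics/w6.png",im[:,:,::-1]); print(o['tool_pos'],o['orientation'])
import json;json.dump({k:list(o[k]) for k in('tool_pos','orientation')},open("o6.json","w"))
c=im[0:260,200:460,::-1];cv2.imwrite("pics/w6c.png",cv2.resize(c,None,fx=2.3,fy=2.3,interpolation=cv2.INTER_CUBIC))
E
```

```text
clock: 22.45
tool_pos: [0.6838, 0.1598, 0.2483]
orientation: [-90.0, -0.1, 180.0]
force: [-0.2, 0.3, -0.5]
opening: 0.0878
[0.68381349 0.15980836 0.24833062] [-8.99553801e+01 -1.21397405e-01  1.79958170e+02]
```

View pics/w6c.png

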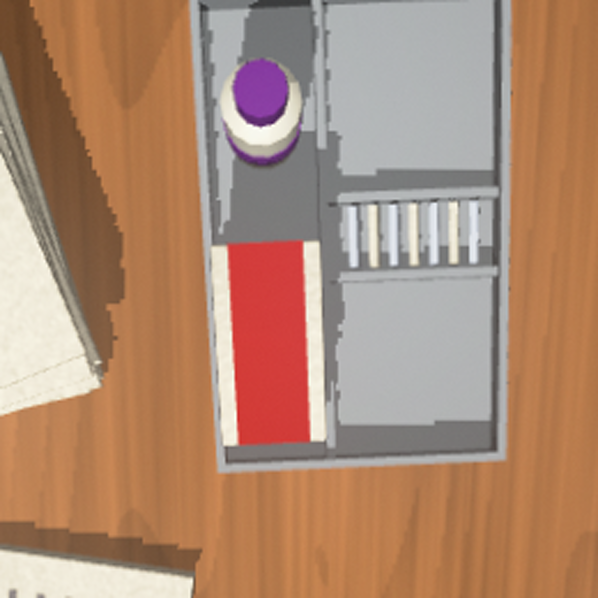

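```bash
python3 - <<'E'
from h import *
import json
np.set_printoptions(precision=4,suppress=True)
o=json.load(open("o6.json"))
C=lambda p:np.array(p,float)/2.3+[200,0]
b=unproj("wrist",C([[211,246],[318,240],[326,440],[224,446]]),.059,o);print(b,b.mean(0))
l=b[2]+b[3]-b[0]-b[1];print("box yaw",np.degrees(np.arctan2(-l[0],l[1])))
print("drop",unproj("wrist",C([[260,92]]),.072,o))
ca=unproj("wrist",C([[196,2],[510,0],[505,458],[220,468]]),.018,o);print("caddy",ca)
print("book",unproj("wrist",C([[102,375]]),.03,o))
E
```

```text
[[0.7092 0.0588 0.059 ]
 [0.6667 0.0565 0.059 ]
 [0.6626 0.136  0.059 ]
 [0.7052 0.1384 0.059 ]] [0.6859 0.0974 0.059 ]
box yaw 2.9175766372542054
drop [[0.6892 0.0056 0.072 ]]
caddy [[ 0.717  -0.0446  0.018 ]
 [ 0.5843 -0.0461  0.018 ]
 [ 0.5756  0.1491  0.018 ]
 [ 0.7098  0.1538  0.018 ]]
book [[0.7609 0.1102 0.03  ]]
```

```bash
python3 -m crank '[[[-0.45,-2,0,20,-0.03],[-0.45,-2,0,50,-0.05],[-0.45,-2,30,62,-0.05],[-0.45,-2,80,62,-0.05],[-0.45,-2,130,62,-0.05],[-0.45,-2,170,62,-0.05],[-0.45,-2,200,62,-0.05],[-0.45,-2,215,62,-0.05],[-0.45,-2,219,62,-0.05],[-0.45,-2,219,62,-0.05]]]'
```

```text
clock: 23.75
tool_pos: [0.6876, 0.0981, 0.0319]
orientation: [-90.0, 0.1, -177.2]
force: [0.8, -0.3, 0.2]
opening: 0.0633
```

```bash
python3 -m crank '[[[-0.45,1,4,0,0],[-0.45,1,4,0,0],[0.2,1,4,0,0],[1,1,4,0,0],[1,1,4,0,0],[1,1,4,0,0],[1,1,4,0,0],[1,1,4,0,0]]]'
```

```text
clock: 24.75
tool_pos: [0.6861, 0.0977, 0.0267]
orientation: [-90.0, 0.0, -177.2]
force: [0.2, 0.3, 2.1]
opening: 0.0436
```

```bash
python3 -m crank '[[[1,0,-5,0,0],[1,0,-20,0,0],[1,0,-50,0,0],[1,0,-85,0,0],[1,0,-120,0,0],[1,0,-150,0,0],[1,0,-172,0,0],[1,0,-180,0,0],[1,0,-180,0,0]]]'; python3 -m crank '[[[1,11,0,7,0.01],[1,35,0,23,0.02],[1,70,0,45,0.03],[1,105,0,68,0.04],[1,140,0,91,0.05],[1,175,0,113,0.06],[1,210,0,136,0.07],[1,238,0,154,0.08],[1,260,0,168,0.085],[1,270,0,175,0.085],[1,270,0,175,0.085],[1,270,0,175,0.085]]]'; python3 - <<'E'
from h import *
o=ctrl.get_obs();im=ctrl.snapshot("wrist"); cv2.imwrite("pics/w7.png",im[:,:,::-1]); print(o['tool_pos'],o['orientation'])
import json;json.dump({k:list(o[k]) for k in('tool_pos','orientation')},open("o7.json","w"))
c=im[0:260,200:460,::-1];cv2.imwrite("pics/w7c.png",cv2.resize(c,None,fx=2.3,fy=2.3,interpolation=cv2.INTER_CUBIC))
E
```

```text
clock: 25.88
tool_pos: [0.6859, 0.0977, 0.2071]
orientation: [-90.0, 0.0, -177.2]
force: [-0.3, -0.2, -2.7]
opening: 0.0441
clock: 27.38
tool_pos: [0.4256, -0.0901, 0.2065]
orientation: [-90.0, 0.0, 177.9]
force: [-0.2, 0.1, -1.2]
opening: 0.0437
[ 0.42560076 -0.09005227  0.20653525] [-8.99961083e+01  9.30083770e-03  1.77947914e+02]
```

View pics/w7.png

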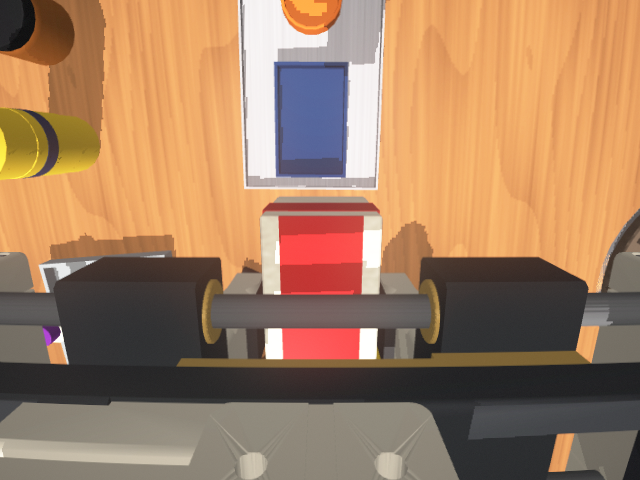

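View pics/w7c.png

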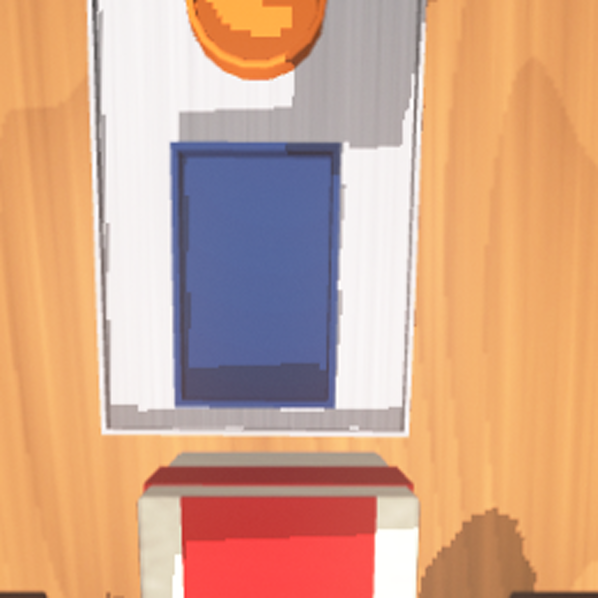

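```bash
python3 - <<'E'
from h import *
import json
np.set_printoptions(precision=4,suppress=True)
o=json.load(open("o7.json"))
C=lambda p:np.array(p,float)/2.3+[200,0]
b=unproj("wrist",C([[170,143],[342,142],[335,407],[175,407]]),.019,o);print(b,b.mean(0))
l=b[2]+b[3]-b[0]-b[1];print("yaw",np.degrees(np.arctan2(-l[0],l[1])))
b=unproj("wrist",C([[179,152],[332,151],[330,398],[182,400]]),.0155,o);print("inner",b,b.mean(0))
e=unproj("wrist",C([[139,495],[418,495]]),.2388,o);print("box front edge",e,e.mean(0)-o['tool_pos'])
E
```

```text
[[ 0.4616 -0.2304  0.019 ]
 [ 0.3952 -0.2282  0.019 ]
 [ 0.4    -0.1267  0.019 ]
 [ 0.4659 -0.1291  0.019 ]] [ 0.4307 -0.1786  0.019 ]
yaw -2.597038186236928
inner [[ 0.4586 -0.2277  0.0155]
 [ 0.3989 -0.2258  0.0155]
 [ 0.4018 -0.1302  0.0155]
 [ 0.4632 -0.1316  0.0155]] [ 0.4306 -0.1788  0.0155]
box front edge [[ 0.4449 -0.1319  0.2388]
 [ 0.4019 -0.1303  0.2388]] [-0.0022 -0.041   0.0323]
```

```bash
python3 -m crank '[[[1,-3,0,20,0.01],[1,-6,0,45,0.01],[1,-9,0,68,0.01],[1,-9,0,82,0.01],[1,-9,5,87,0.01],[1,-9,25,87,0.01],[1,-9,55,87,0.01],[1,-9,85,87,0.01],[1,-9,115,87,0.01],[1,-9,138,87,0.01],[1,-9,145,87,0.01],[1,-9,145,87,0.01]]]'; python3 - <<'E'
from h import *
for n in ("scene","side"):
  im=ctrl.snapshot(n)[:,:,::-1]
  c=im[110:240,190:350] if n=="scene" else im[140:270,340:500]
  cv2.imwrite(f"pics/{n}8.png",cv2.resize(c,None,fx=4,fy=4))
E
```

```text
clock: 28.92
tool_pos: [0.4308, -0.1774, 0.0615]
orientation: [-90.0, -0.0, 177.4]
force: [0.9, -0.1, -0.1]
opening: 0.044
```

View pics/side8.png

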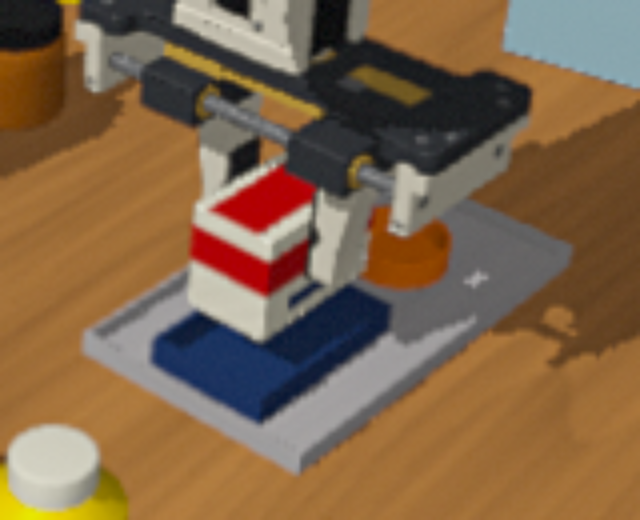

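View pics/scene8.png

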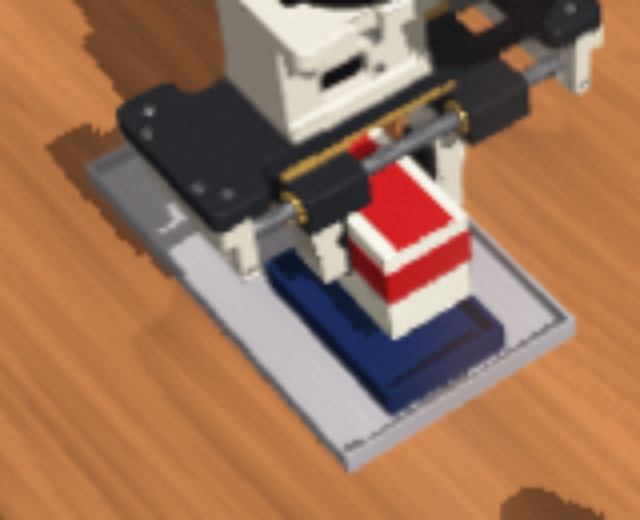

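```bash
python3 - <<'E'
from h import *
print(unproj("scene",[[190+395/4,110+338/4],[190+468/4,110+292/4]],.0388))
print(unproj("side",[[340+262/4,140+340/4],[340+190/4,140+298/4]],.0388))
E
```

```text
[[ 0.45006565 -0.14243478  0.0388    ]
 [ 0.4081554  -0.14192424  0.0388    ]]
[[ 0.41035481 -0.14049243  0.0388    ]
 [ 0.45459907 -0.14476242  0.0388    ]]
```

```bash
python3 -m crank '[[[1,0,8,-2,0],[1,0,18,-2,0],[1,0,25,-2,0],[1,0,30,-2,0],[1,0,33,-2,0],[1,0,33,-2,0]]]'
```

```text
clock: 29.78
tool_pos: [0.4307, -0.1757, 0.0284]
orientation: [-90.0, -0.0, 177.4]
force: [-0.3, 0.3, -1.5]
opening: 0.0438
```

```bash
python3 -m crank '[[[1,0,1,0,0],[1,0,2,0,0],[1,0,2,0,0]]]'
```

```text
clock: 30.15
tool_pos: [0.431, -0.1756, 0.0276]
orientation: [-90.0, 0.0, 177.4]
force: [-3.1, 2.7, 13.2]
opening: 0.0439
```

Contact at the expected height. I release only partly, so the fingers stay clear, then lift.

```bash
python3 -m crank '[[[1,0,-1,0,0],[0.2,0,-1,0,0],[-0.45,0,-1,0,0],[-0.45,0,-1,0,0],[-0.45,0,-1,0,0],[-0.45,0,-10,0,0],[-0.45,0,-40,0,0],[-0.45,0,-90,0,0],[-0.45,0,-140,-15,0],[-0.45,0,-175,-55,0],[-0.45,0,-185,-85,0],[-0.45,0,-185,-85,0]]]'; python3 - <<'E'
from h import *
import json
o=ctrl.get_obs();im=ctrl.snapshot("wrist"); print(o['tool_pos'],o['orientation'])
json.dump({k:list(o[k]) for k in('tool_pos','orientation')},open("o9.json","w"))
c=im[0:260,200:460,::-1];cv2.imwrite("pics/w9c.png",cv2.resize(c,None,fx=2.3,fy=2.3,interpolation=cv2.INTER_CUBIC))
E
```

```text
clock: 31.65
tool_pos: [0.4353, -0.0893, 0.2135]
orientation: [-90.1, 0.2, 177.5]
force: [0.0, -0.8, -0.5]
opening: 0.0635
[ 0.43531127 -0.08928345  0.21345694] [-90.05603905   0.19654521 177.50845434]
```

View pics/w9c.png

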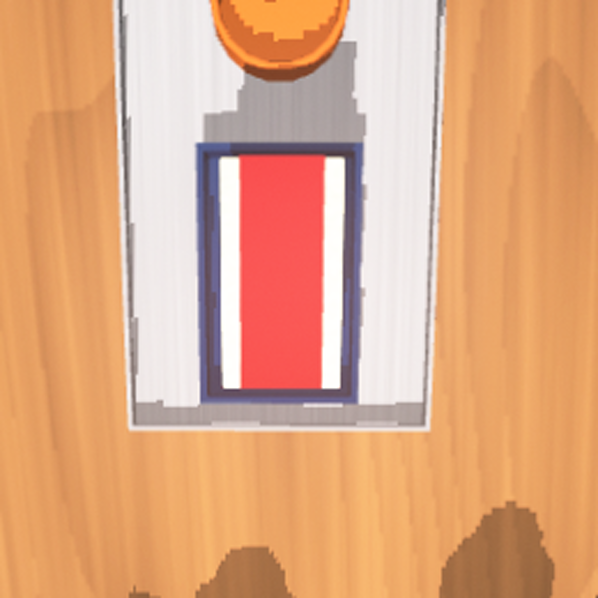

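```bash
python3 -m crank '[[[-0.45,-20,0,-8,0],[-0.45,-50,0,-21,0],[-0.45,-95,-10,-40,0],[-0.45,-140,-20,-59,0],[-0.45,-185,-30,-78,0],[-0.45,-225,-40,-95,0],[-0.45,-243,-50,-103,0],[-0.45,-248,-60,-105,0],[-0.45,-248,-60,-105,0],[-0.45,-248,-60,-105,0]]]'; python3 - <<'E'
from h import *
import json
np.set_printoptions(precision=4,suppress=True)
o9=json.load(open("o9.json"))
C=lambda p:np.array(p,float)/2.3+[200,0]
b=unproj("wrist",C([[219,156],[345,156],[342,389],[222,389]]),.060,o9);print("box",b.mean(0))
b=unproj("wrist",C([[195,143],[362,144],[356,402],[202,402]]),.019,o9);print("bay",b.mean(0))
o=ctrl.get_obs();im=ctrl.snapshot("wrist"); print(o['tool_pos'],o['orientation'])
print(proj("wrist",[[.688,.005,.072]],o))
c=im[100:300,200:460,::-1];cv2.imwrite("pics/w10c.png",cv2.resize(c,None,fx=2.5,fy=2.5,interpolation=cv2.INTER_CUBIC))
E
```

```text
clock: 32.95
tool_pos: [0.6866, 0.0022, 0.2714]
orientation: [-90.0, -0.0, 177.3]
force: [0.1, -0.0, -0.3]
opening: 0.0635
box [ 0.4299 -0.1759  0.06  ]
bay [ 0.431  -0.1786  0.019 ]
[0.6866 0.0022 0.2714] [-90.0053  -0.0255 177.3299]
[[318.6718 216.551 ]]
```

View pics/w10c.png

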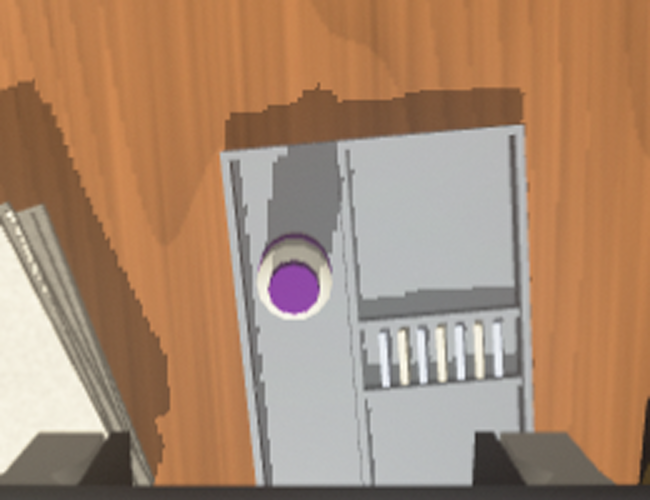

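The dropper cap is seen at (318,215) against a predicted (319,217). The box sits 3 mm from the bay centre. Descending.

```bash
python3 -m crank '[[[-0.45,-2,20,-2,0],[-0.45,-2,60,-2,0],[-0.45,-2,110,-2,0],[-0.45,-2,160,-2,0],[-0.45,-2,200,-2,0],[-0.45,-2,228,-2,0],[-0.45,-2,240,-2,0],[-0.45,-2,243,-2,0],[-0.45,-2,243,-2,0]]]'
```

```text
clock: 34.12
tool_pos: [0.69, 0.0048, 0.0298]
orientation: [-90.0, 0.1, 177.4]
force: [0.7, 0.3, 0.0]
opening: 0.0634
```

```bash
python3 -m crank '[[[-0.2,0,2,0,0],[0.2,0,2,0,0],[1,0,2,0,0],[1,0,2,0,0],[1,0,2,0,0],[1,0,2,0,0],[1,0,2,0,0]]]'
```

```text
clock: 35.0
tool_pos: [0.6895, 0.0047, 0.0267]
orientation: [-90.0, 0.0, 177.4]
force: [-0.3, 0.0, 2.2]
opening: 0.0307
```

```bash
python3 -m crank '[[[1,0,-5,0,0],[1,0,-20,0,0],[1,0,-50,0,0],[1,0,-85,0,0],[1,0,-120,0,0],[1,0,-150,0,0],[1,0,-172,0,0],[1,0,-180,0,0],[1,0,-180,0,0]]]'; python3 -m crank '[[[1,10,0,8,0],[1,32,0,27,0],[1,65,0,53,0],[1,98,0,80,0],[1,130,0,107,0],[1,162,0,134,0],[1,195,0,161,0],[1,222,0,183,0],[1,242,0,199,0],[1,250,0,207,0],[1,250,0,207,0],[1,250,0,207,0]]]'; python3 - <<'E'
from h import *
import json
o=ctrl.get_obs();im=ctrl.snapshot("wrist"); print(o['tool_pos'],o['orientation'],o['joint_pos'].round(1))
json.dump({k:list(o[k]) for k in('tool_pos','orientation')},open("o11.json","w"))
c=im[0:260,200:460,::-1];cv2.imwrite("pics/w11c.png",cv2.resize(c,None,fx=2.3,fy=2.3,interpolation=cv2.INTER_CUBIC))
E
```

```text
clock: 36.12
tool_pos: [0.6894, 0.0047, 0.2071]
orientation: [-90.0, 0.0, 177.4]
force: [-0.3, -0.0, -1.8]
opening: 0.0312
clock: 37.62
tool_pos: [0.4308, -0.1904, 0.2064]
orientation: [-90.0, -0.0, 177.4]
force: [0.2, 0.3, -1.0]
opening: 0.0312
[ 0.43079389 -0.19036083  0.20643746] [-8.99994068e+01 -1.23186664e-03  1.77379162e+02] [  0.2   1.9 -25.8   0.  -62.3  -2.8]
```

View pics/w11c.png

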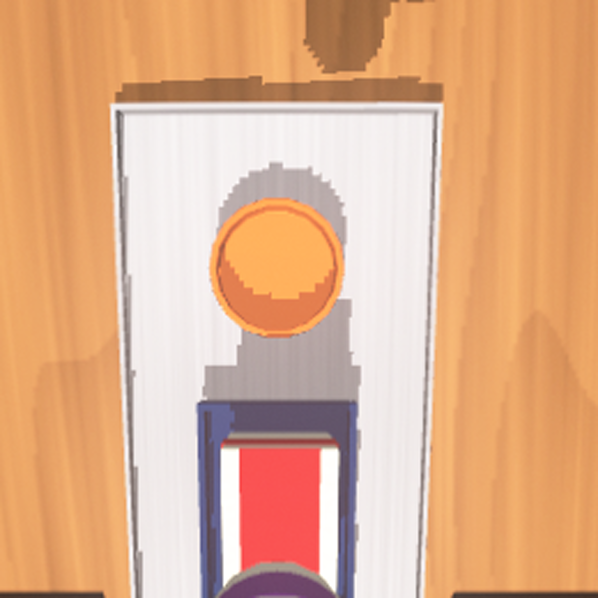

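```bash
python3 - <<'E'
from h import *
import json
o=json.load(open("o11.json"))
C=lambda p:np.array(p,float)/2.3+[200,0]
h=unproj("wrist",C([[277.5,267],[277.5,200],[277.5,335],[211,267],[344,267]]),.019,o);print(h)
E
```

```text
[[ 0.42594867 -0.28292652  0.019     ]
 [ 0.4247966  -0.30808002  0.019     ]
 [ 0.42715341 -0.2566206   0.019     ]
 [ 0.45232637 -0.28417229  0.019     ]
 [ 0.39956924 -0.28174926  0.019     ]]
```

```bash
python3 -m crank '[[[1,0,0,20,0],[1,0,0,45,0],[1,1,0,70,0],[1,1,0,87,0],[1,1,5,92,0],[1,1,25,92,0],[1,1,55,92,0],[1,1,85,92,0],[1,1,115,92,0],[1,1,138,92,0],[1,1,145,92,0],[1,1,145,92,0]]]'; python3 - <<'E'
from h import *
print(ctrl.get_obs()['tool_pos'])
for n in ("scene","side"):
  im=ctrl.snapshot(n)[:,:,::-1]
  c=im[110:240,190:350] if n=="scene" else im[140:270,360:520]
  cv2.imwrite(f"pics/{n}12.png",cv2.resize(c,None,fx=4,fy=4))
E
```

```text
clock: 39.17
tool_pos: [0.425, -0.2822, 0.0615]
orientation: [-90.0, -0.0, 177.4]
force: [-0.3, 0.2, -1.0]
opening: 0.031
[ 0.42501181 -0.2822392   0.06152227]
```

View pics/side12.png

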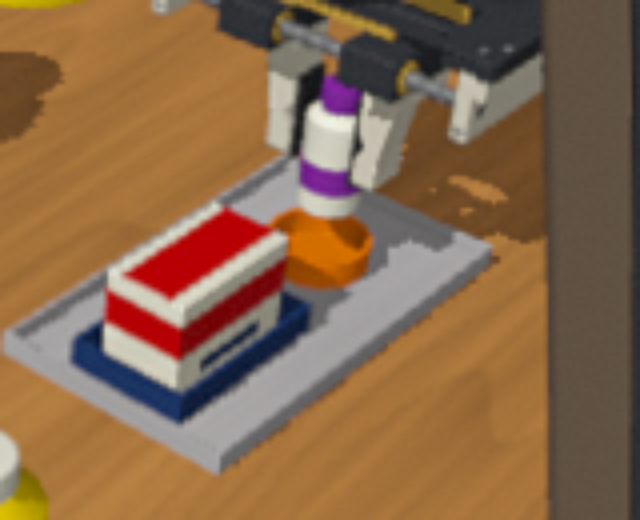

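View pics/scene12.png

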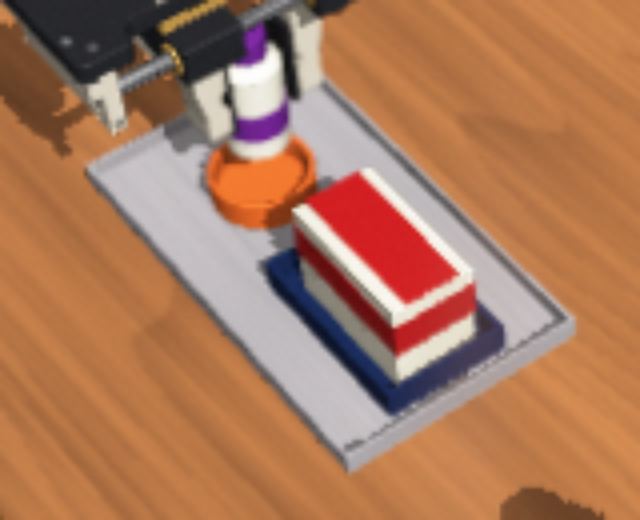

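```bash
python3 - <<'E'
from h import *
print(unproj("scene",[[190+261/4,110+146/4]],.0388),unproj("side",[[360+330/4,140+203/4]],.0388))
print("holder",unproj("scene",[[190+262/4,110+170/4]],.019),unproj("side",[[360+320/4,140+240/4]],.019))
E
```

```text
[[ 0.4252792  -0.27942925  0.0388    ]] [[ 0.42144644 -0.28323423  0.0388    ]]
holder [[ 0.42485028 -0.28313235  0.019     ]] [[ 0.42139245 -0.27822738  0.019     ]]
```

```bash
python3 -m crank '[[[1,0,8,0,0],[1,0,18,0,0],[1,0,25,0,0],[1,0,30,0,0],[1,0,33,0,0],[1,0,33,0,0]]]'
```

```text
clock: 40.02
tool_pos: [0.4248, -0.2824, 0.0283]
orientation: [-90.0, -0.0, 177.4]
force: [0.0, 0.8, -0.4]
opening: 0.0311
```

```bash
python3 -m crank '[[[1,0,1,0,0],[1,0,2,0,0],[1,0,2,0,0]]]'
```

```text
clock: 40.4
tool_pos: [0.4252, -0.2826, 0.0275]
orientation: [-90.0, 0.0, 177.4]
force: [-1.5, 2.2, 9.0]
opening: 0.031
```

```bash
python3 -m crank '[[[1,0,-1,0,0],[0.2,0,-1,0,0],[-0.45,0,-1,0,0],[-0.45,0,-1,0,0],[-0.45,0,-1,0,0],[-0.45,0,-10,0,0],[-0.45,0,-40,0,0],[-0.45,0,-90,0,0],[-0.45,0,-140,-15,0],[-0.45,0,-175,-55,0],[-0.45,0,-200,-85,0],[-0.45,0,-210,-85,0]]]'; python3 - <<'E'
from h import *
import json
o=ctrl.get_obs();im=ctrl.snapshot("wrist"); print(o['tool_pos'],o['orientation'])
json.dump({k:list(o[k]) for k in('tool_pos','orientation')},open("o13.json","w"))
c=im[0:260,200:460,::-1];cv2.imwrite("pics/w13c.png",cv2.resize(c,None,fx=2.3,fy=2.3,interpolation=cv2.INTER_CUBIC))
im=ctrl.snapshot("side");cv2.imwrite("pics/side13.png",im[:,:,::-1])
E
```

```text
clock: 41.9
tool_pos: [0.4294, -0.1963, 0.2392]
orientation: [-90.0, 0.2, 177.5]
force: [-0.7, -0.1, -0.5]
opening: 0.0636
[ 0.42942217 -0.19631124  0.2391857 ] [-90.00051886   0.23134852 177.50682575]
```

View pics/w13c.png

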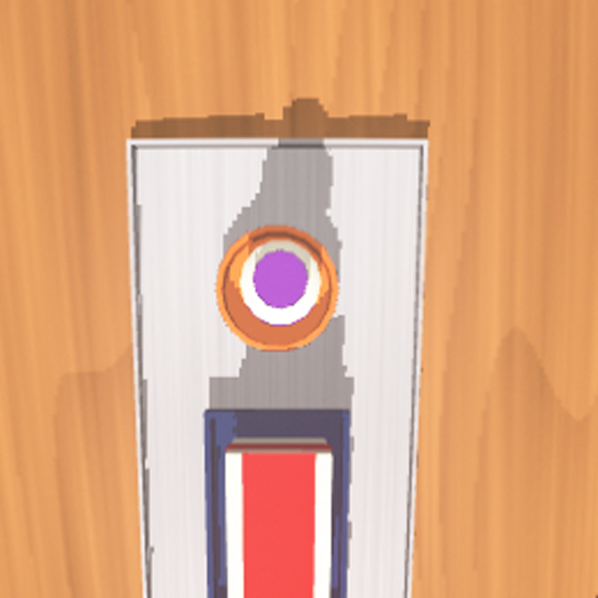

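View pics/side13.png

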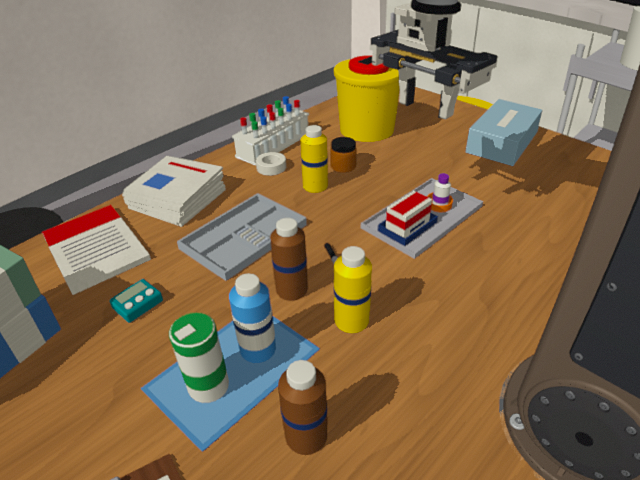

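```bash
python3 - <<'E'
from h import *
import json
o=json.load(open("o13.json"))
C=lambda p:np.array(p,float)/2.3+[200,0]
print(unproj("wrist",C([[280,280]]),.073,o),unproj("wrist",C([[277.5,288]]),.019,o))
E
python3 -m crank '[[[-1,2,-10,-25,0],[-1,4,-20,-65,-0.01],[-1,7,-20,-110,-0.02],[-1,10,-20,-155,-0.03],[-1,13,-20,-200,-0.042],[-1,16,-20,-245,-0.042],[-1,19,-20,-290,-0.042],[-1,22,-20,-335,-0.042],[-1,25,-20,-375,-0.042],[-1,27,-20,-400,-0.042],[-1,27,-20,-409,-0.042],[-1,27,-20,-409,-0.042]]]'
```

```text
[[ 0.42480628 -0.28246506  0.073     ]] [[ 0.42594128 -0.28281519  0.019     ]]
clock: 43.5
tool_pos: [0.4207, 0.2118, 0.2557]
orientation: [-89.9, -0.1, 179.8]
force: [-0.2, 0.2, 0.1]
opening: 0.0878
```

```bash
python3 -m crank '[[[-1,0,20,-1,0],[-1,0,60,-1,0],[-1,0,105,-1,0],[-1,0,145,-1,0],[-1,0,165,-1,0],[-1,0,172,-1,0],[-1,0,172,-1,0],[0,0,172,-1,0],[1,0,172,-1,0],[1,0,172,-1,0],[1,0,172,-1,0],[1,0,172,-1,0]]]'; python3 -m crank '[[[1,0,0,0,0],[1,0,0,0,0],[1,0,0,0,0]]]'
```

```text
clock: 45.0
tool_pos: [0.4208, 0.2135, 0.0848]
orientation: [-90.0, 0.0, 179.8]
force: [-0.1, -0.8, 2.3]
opening: 0.0532
clock: 45.38
tool_pos: [0.4209, 0.2135, 0.0848]
orientation: [-90.0, 0.0, 179.8]
force: [0.7, 0.3, 4.0]
opening: 0.0532
```

```bash
python3 -m crank '[[[1,0,-5,0,0],[1,0,-20,0,0],[1,0,-50,0,0],[1,0,-85,0,0],[1,0,-120,0,0],[1,0,-150,0,0],[1,0,-172,0,0],[1,0,-180,0,0],[1,0,-180,0,0]]]'; python3 -m crank '[[[1,-8,0,9,0],[1,-26,0,29,0],[1,-50,0,55,0],[1,-78,0,85,0],[1,-106,0,116,0],[1,-134,0,146,0],[1,-160,0,174,0],[1,-181,0,197,0],[1,-196,0,213,0],[1,-204,0,222,0],[1,-204,0,222,0],[1,-204,0,222,0]]]'
```

```text
clock: 46.5
tool_pos: [0.4202, 0.2131, 0.264]
orientation: [-90.0, -0.0, 179.8]
force: [-0.3, -0.3, -3.7]
opening: 0.0533
clock: 48.0
tool_pos: [0.6233, -0.009, 0.2646]
orientation: [-90.0, -0.0, 179.8]
force: [-0.2, 0.6, -3.8]
opening: 0.0537
```

```bash
python3 -m crank '[[[1,-1,8,0,0],[1,-1,30,0,0],[1,-1,60,0,0],[1,-1,95,0,0],[1,-1,125,0,0],[1,-1,150,0,0],[1,-1,164,0,0],[1,-1,172,0,0],[1,-1,174,0,0],[1,-1,174,0,0],[1,-1,174,0,0]]]'
```

```text
clock: 49.38
tool_pos: [0.6252, -0.0095, 0.0914]
orientation: [-90.0, 0.1, 179.8]
force: [-0.0, 0.5, -3.5]
opening: 0.0531
```

```bash
python3 -m crank '[[[1,0,1,0,0],[1,0,2,0,0],[1,0,3,0,0],[1,0,3,0,0]]]'
```

```text
clock: 49.88
tool_pos: [0.6247, -0.0096, 0.0874]
orientation: [-90.0, -0.0, 179.8]
force: [-0.1, 0.1, -3.3]
opening: 0.0532
```

```bash
python3 -m crank '[[[1,0,1,0,0],[1,0,2,0,0],[1,0,2,0,0]]]'
```

```text
clock: 50.25
tool_pos: [0.625, -0.0096, 0.0868]
orientation: [-90.0, 0.0, 179.8]
force: [-2.7, 0.7, 5.6]
opening: 0.0531
```

Contact at the expected height, so I release, lift and move back over the canister on the mat.

```bash
python3 -m crank '[[[0.2,0,0,0,0],[-0.5,0,0,0,0],[-1,0,0,0,0],[-1,0,0,0,0],[-1,0,0,0,0],[-1,0,-10,0,0],[-1,0,-40,0,0],[-1,0,-90,0,0],[-1,0,-140,0,0],[-1,0,-180,0,0],[-1,0,-190,0,0],[-1,0,-190,0,0]]]'; python3 - <<'E'
from h import *
o=ctrl.get_obs();im=ctrl.snapshot("wrist"); cv2.imwrite("pics/w14.png",im[:,:,::-1]); print(o['tool_pos'],o['orientation'])
print(proj("wrist",[[.6245,-.009,.142]],o))
E
```

```text
clock: 51.75
tool_pos: [0.6248, -0.0095, 0.2764]
orientation: [-90.0, 0.1, 179.8]
force: [-0.3, -0.5, -0.1]
opening: 0.0875
[ 0.62477053 -0.0094778   0.27635945] [-9.00351293e+01  7.95898249e-02  1.79765084e+02]
[[320.5468951  228.14096626]]
```

View pics/w14.png

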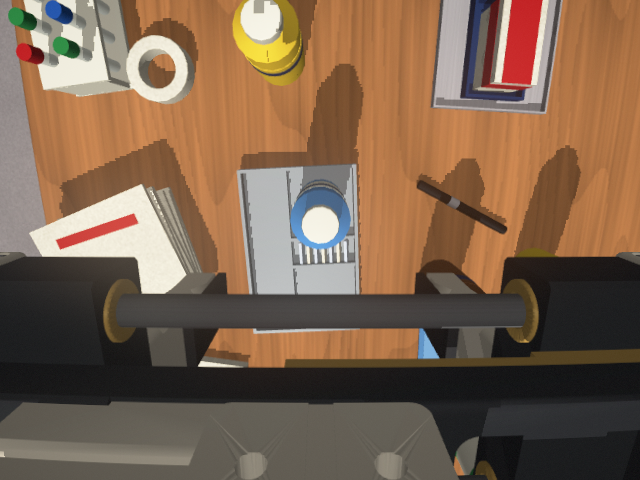

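```bash
python3 -m crank '[[[-1,14,0,-22,0],[-1,35,0,-54,0],[-1,62,0,-97,0],[-1,90,0,-139,0],[-1,117,0,-181,0],[-1,144,0,-223,0],[-1,170,0,-263,0],[-1,190,0,-294,0],[-1,203,0,-315,0],[-1,203,0,-315,0],[-1,203,0,-315,0]]]'
```

```text
clock: 53.18
tool_pos: [0.4228, 0.3057, 0.2746]
orientation: [-89.9, -0.1, 179.8]
force: [0.5, 0.1, 0.3]
opening: 0.0876
```

```bash
python3 -m crank '[[[-1,1,20,0,0],[-1,1,60,0,0],[-1,1,110,0,0],[-1,1,155,0,0],[-1,1,182,0,0],[-1,1,189,0,0],[-1,1,189,0,0],[0,1,189,0,0],[1,1,189,0,0],[1,1,189,0,0],[1,1,189,0,0],[1,1,189,0,0]]]'; python3 -m crank '[[[1,0,0,0,0],[1,0,0,0,0],[1,0,0,0,0]]]'
```

```text
clock: 54.68
tool_pos: [0.4223, 0.3067, 0.0871]
orientation: [-90.0, 0.0, 179.8]
force: [0.5, -1.1, 5.2]
opening: 0.0577
clock: 55.05
tool_pos: [0.4223, 0.3066, 0.0871]
orientation: [-90.0, 0.0, 179.8]
force: [-0.7, -0.5, 5.1]
opening: 0.0575
```

```bash
python3 -m crank '[[[1,0,-5,0,0],[1,0,-20,0,0],[1,0,-50,0,0],[1,0,-85,0,0],[1,0,-120,0,0],[1,0,-150,0,0],[1,0,-170,0,0],[1,0,-175,0,0],[1,0,-175,0,0]]]'; python3 -m crank '[[[1,-8,0,8,0],[1,-25,0,25,0],[1,-48,0,48,0],[1,-75,0,75,0],[1,-102,0,102,0],[1,-128,0,128,0],[1,-152,0,152,0],[1,-172,0,172,0],[1,-186,0,186,0],[1,-193,0,193,0],[1,-193,0,193,0],[1,-193,0,193,0]]]'
```

```text
clock: 56.18
tool_pos: [0.4216, 0.306, 0.2613]
orientation: [-90.0, -0.0, 179.8]
force: [0.0, -0.4, -3.1]
opening: 0.0574
clock: 57.68
tool_pos: [0.6138, 0.113, 0.2616]
orientation: [-90.0, -0.0, 179.8]
force: [-0.4, 0.2, -3.2]
opening: 0.0576
```

```bash
python3 -m crank '[[[1,-1,8,0,0],[1,-1,30,0,0],[1,-1,60,0,0],[1,-1,95,0,0],[1,-1,125,0,0],[1,-1,148,0,0],[1,-1,162,0,0],[1,-1,168,0,0],[1,-1,170,0,0],[1,-1,170,0,0],[1,-1,170,0,0]]]'
```

```text
clock: 59.05
tool_pos: [0.6157, 0.1126, 0.0923]
orientation: [-90.0, 0.1, 179.8]
force: [-0.4, 0.1, -3.7]
opening: 0.0573
```

```bash
python3 -m crank '[[[1,0,1,0,0],[1,0,2,0,0],[1,0,3,0,0],[1,0,3,0,0]]]'
```

```text
clock: 59.55
tool_pos: [0.6154, 0.1125, 0.0891]
orientation: [-90.0, 0.0, 179.8]
force: [-2.4, -0.4, 2.1]
opening: 0.0573
```

```bash
python3 -m crank '[[[1,0,0.5,0,0],[0.2,0,0.5,0,0],[-0.5,0,0.5,0,0],[-1,0,0,0,0],[-1,0,0,0,0],[-1,0,-10,0,0],[-1,0,-40,0,0],[-1,0,-90,0,0],[-1,0,-140,0,0],[-1,0,-180,-20,0],[-1,0,-200,-45,0],[-1,0,-200,-45,0]]]'; python3 - <<'E'
from h import *
o=ctrl.get_obs();im=ctrl.snapshot("wrist"); cv2.imwrite("pics/w15.png",im[:,:,::-1]); print(o['tool_pos'],o['orientation'])
print(proj("wrist",[[.6245,-.009,.142],[.6155,.110,.124]],o))
im=ctrl.snapshot("side");cv2.imwrite("pics/side15.png",im[:,:,::-1])
E
```

```text
clock: 61.05
tool_pos: [0.6161, 0.159, 0.2912]
orientation: [-90.1, 0.2, 179.9]
force: [-0.9, 0.7, 0.2]
opening: 0.0878
[0.61611649 0.15900916 0.29124864] [-90.11123628   0.21652514 179.86169235]
[[309.24622422  10.05265271]
 [321.3131654  165.24658237]]
```

View pics/w15.png

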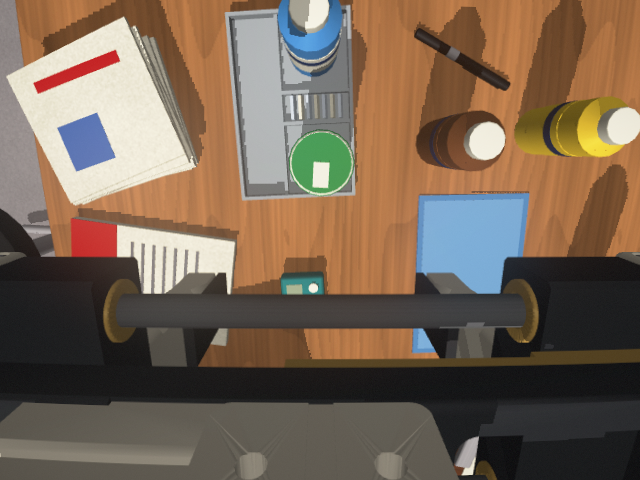

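View pics/side15.png

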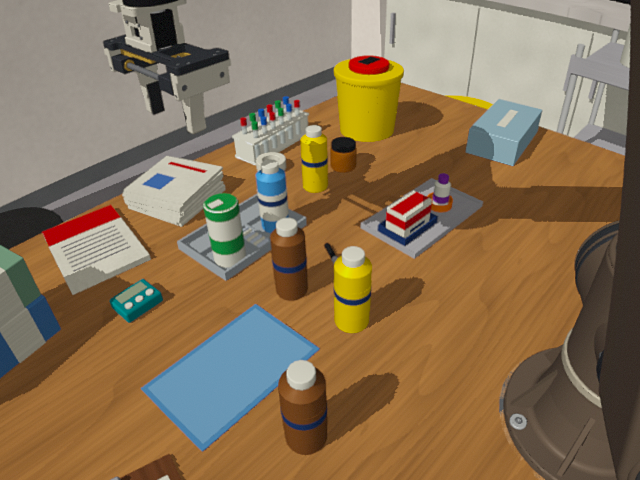

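The canister lid is seen at (321,163) against a predicted (321,165), and the sanitiser cap at about (309,11) against (309,10). Both stand in their own compartments. The box and dropper are in the tray, the jar and timer look unmoved, and the arm is clear. Handing in.

```bash
python3 -m crank '[[[-1,0,0,0,0],[-1,0,0,0,0],[-1,0,0,0,0]]]'; python3 -c "
from plant import ctrl
print(ctrl.close_job())"
```

```text
clock: 61.52
tool_pos: [0.6153, 0.1571, 0.2881]
orientation: [-90.0, -0.0, 179.7]
force: [0.2, -0.0, 0.1]
opening: 0.0876
the job is handed in; nothing more can be done
None
```

The job was handed in at 61.5 s of the 128 s allowed; it reports no verdict. I stood the canister and the sanitiser on the mat, set the kit box in the navy bay and the dropper in the orange holder, then put the sanitiser and the canister back in their own compartments.

My last checks, all from the cameras:
- **Kit box:** about 3 mm from the bay centre (limit 14 mm).
- **Dropper:** about 1 mm from the holder centre (limit 12 mm).
- **Sanitiser and canister:** within about 1–2 mm of where each began (limit 18 mm), upright.
- **Jar and timer:** they look unmoved in the pictures; I did not measure them again.
- **Arm:** clear of everything, with the gripper open.

No check failed. The fixed cameras differed from the wrist camera by up to about 6 mm on some points. At the bay I weighed the cameras against each other and shifted the box 2 mm. At the holder I leaned on the wrist camera.

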